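Hold the hidden bolt head while the nut runs home

TASK

The motor jig on the bench cannot tighten its brass clamp nut, because the bolt spins round with the nut. Put the dark sanding block that lies across the jig's gap into the white tray, then reach down into the gap behind the bracket, grip the bolt's head and hold it from turning until the nut has run fully home against the bracket. Finish still gripping the motionless head, and leave the oil bottle, screwdriver and loose tyre where they are.

Things in the scene. Friction and masses are not known exactly. Their poses are not given: they have to be found in the camera images.
- jig: Aluminium jig fixed on the bench. Origin on the bench straight under the bolt head's centre; own x = bolt axis, from motor to head; z up. Base plate x -166 to 34 mm, 124 wide, 10 thick. Motor side of the bracket: brass nut, 32 mm runner sleeve (x -96 to -60) and black gear motor (x -160 to -100 mm, 74 wide, top 97 up).
- jig_gap (a point): Mid-top of the 40 mm wide gap between bracket (8 mm plate, jig x -26 to -18 mm) and parallel rear guard (5 mm plate, jig x 22 to 27 mm), level with their tops, 100 mm above the bench. Both plates are 110 mm wide in jig y; the gap is open above and at both y ends. It lies 2 mm further along jig x than the head's centre. Axes are the jig's.
- jig_head (a point): Centre of the bolt's hexagonal head, on the bolt's axis, fixed in the jig: 62 mm above the bench, 38 mm below the tops of bracket and guard. Axes are the jig's. Fingers 22 mm wide that close along jig y fit the gap with 9 mm to spare each side when centred 2 mm further along jig x.
- bolt: Level steel bolt, origin at head centre, own x along jig x. Head: hexagon 24 mm across flats, 20 long (jig x -13 to 7 mm), on a 32 mm round flange 5 mm thick against the bracket. From the start the runner turns bolt and nut together at about 1.8 rad/s; it may be gripped while turning, the flats settle to the fingers. Holding takes under 0.1 N m (a 40 N grip is ample).
- nut (a joint): Travel (m) of the brass hexagon nut (24 mm across flats, 12 thick) along the bolt to the bracket: 0 at the start, 0.012 fully home. It advances only while the head is kept from turning, about 1.4 mm/s, so about 9 s of holding; it does not run back. The runner then stalls as long as the head is held.
- block: Loose dark grey sanding block 80 (own x) x 28 (y) x 22 (z) mm, 35 to 70 g, origin at the centre of its underside. At the start it lies flat across the tops of bracket and guard, 100 mm above the bench, its long side roughly along the jig's x, over or near the bolt head.
- block_center (a point): Centre of the sanding block, 11 mm above its underside; axes as the block's.
- tray: White open tray fixed on the bench, 180 (own x) x 150 (y) x 25 (z) mm, walls and floor 4 mm thick. Origin at the centre of its underside.
- oil: Bystander: small white squeeze bottle, 36 mm across, 85 mm tall, standing beyond the work; origin under its centre.
- driver: Bystander: red-handled screwdriver, 170 mm, lying on the bench; origin under its middle.
- wheel: Bystander: small black tyre ring, 32 mm across, 18 mm high, lying flat; origin under its centre.

How it is judged:
By the outcome, as a careful person would: the job done as asked, in the order asked, and still so for the second after the job is handed in, while the arm keeps its last pose, push and grip.
It also fails if it takes over 72 s, if anything falls off the work surface, if the arm or the gripper's body presses on something with over 40 N, if the wrist force passes 120 N, or if a joint passes its speed limit or range.

ROBOT

A 7-joint arm with a two-finger parallel gripper is mounted at the origin on the work surface. World frame = base frame: x ahead of the robot, y to its left, z up, the work surface at z = 0. Lengths are in mm, angles in rad, forces in N, time in s.
With the tool pointing down it reaches from about 350 to 900 mm from the base axis. Payload 8.1 kg.
Tool frame: the origin (TCP) lies between the finger pads, 19 mm behind the fingertips; this is the grasp point; z points along the fingers, y is the line along which they close (so a half turn about z gives the same grasp; the last joint's range is limited). The gripper opens to 85 mm and grips with 20 to 120 N. Pads are 22 mm wide; open, the fingers measure 114 mm over their backs; the gripper's body (76 mm by 85 mm) begins 54 mm behind the grasp point. The pads swing forward as they close: fully open they stand 13 mm farther back than shut.
Start: joints at [1.144, 0.434, 0.025, 1.573, -0.012, 1.134, -0.075], TCP at [198.834, -592.542, 250.023] pointing down, gripper open.
Joint ranges: [-2.62, 2.62], [-0.44, 2.09], [-1.27, 1.32], [0.08, 2.57], [-1.32, 4.46], [0.12, 2], [-2.74, 2.74]. Speed limits (rad/s): [2.22, 2.22, 3.01, 3.01, 3.14, 3.14, 3.14].

INTERFACE

Orientations are given as a unit quaternion [x, y, z, w].
In Python, from station import robot, imaging gives the robot as it stands.
- The arm moves only by the tool arm_command, never from a script. Its arguments are lists of equal length, an entry for each row: "xyz": the shift along the world's x, y, z in fractions of the full range, 1 being 300 mm, a list of three; "dr": the turn, a rotation vector about the world's x, y, z in shares of pi rad (1.0 is pi rad), a list of three. A call has 1 to 5 rows; each row is the pose to reach, as a shift and turn from the pose commanded when the call began; what a row does not reach only later rows make up. A row lasts 1/10 s, in which the tool goes at most 50 mm and 8.59 degrees, less where a joint would pass 70% of its speed; a pose out of reach is approached as far as the arm can. A shift or turn number past 1, either way, is cut back to 1. A call with a gripper value outside its range is refused whole. "fingers" is the finger opening in m, from 0 to 0.0854, set as the call begins (left out, the last holds). The fingers move at their own pace and stop on an object; the grip force is fixed at half the most. Time passes only in rows, so rows that repeat a pose let the fingers close. It gives the time, the measured TCP pose, the force, the opening and the grip force at its end, in the units of the state.
- robot.observe(): the state, without advancing time (a new reading comes with each control period).
- imaging.camera(name): name is "scene" or "side" or "wrist"; returns a dict with "pixels" (384x512x3 uint8, blue, green, red), "K" (3x3 intrinsics, pixels), "rvec" (rotation vector, rad) and "tvec" (3), from world to camera coordinates, as OpenCV has them; the wrist camera has in their place "T_tool_cam" (4x4, takes a point from camera to tool coordinates, whose origin is the TCP and whose axes are the flange's). Camera axes: x right, y down, z forward; pixel columns grow to the right and rows downward; lengths in mm; the calibration is good to about 2 mm. A picture is of the moment at which its call begins: read the wrist's pose just before it. There is no depth.
- robot.close_job(): hands the job in; it is judged then, once.
The state is a dict: "time": time; "joint_pos": joint angles; "joint_vel": joint speeds; "tau": joint torques, N m; "ee_pos": TCP position; "tool_rot": TCP orientation; "wrist_force": force on the tool from outside, world axes, zero at the start; "torque": the same for the moment, N m; "width": finger opening in mm; "grasp_force": force on a finger pad.
Only numpy, scipy, OpenCV 4.12 (cv2) and the standard library are available. Lean on these libraries where they do the work, as an engineer would, in place of code of your own. Each camera call takes 0.05 s, during which the arm holds its last target. There are 200 camera calls.

## Working session

There is one attempt and no reset: what is moved stays moved. The work goes in short steps, Python scripts to look and compute and a tool call to move; the robot and the scene stay as the last step left them, time stands still between calls to the robot, and variables do not carry over. Pictures are saved under pics/ and viewed, at most 10 in all, crops included, and the job is handed in when it is done.

Besides the shell and the picture viewer there is one more tool, called after ">>>" as a command line: name --argument value ..., lists and objects as JSON in quotes. arm_command: Moves the arm, as the interface text tells. Its arguments: {"type":"object","properties":{"xyz":{"type":"array","items":{"type":"array","items":{"type":"number"}}},"dr":{"type":"array","items":{"type":"array","items":{"type":"number"}}},"fingers":{"type":"number"}},"required":["xyz","dr"]}

```bash
mkdir -p pics
python3 - <<'E'
from station import robot, imaging
import cv2,numpy as np,pickle
s=robot.observe();print(s)
d={}
for n in("scene","side"):
    c=imaging.camera(n);d[n]=c;cv2.imwrite(f"pics/{n}0.png",cv2.resize(c["pixels"],(768,576),interpolation=cv2.INTER_CUBIC))
    R=cv2.Rodrigues(np.array(c["rvec"]))[0];print(n,-R.T@np.array(c["tvec"]).ravel(),R[2],c["K"])
pickle.dump(d,open("cams.pkl","wb"))
E
```

```text
{'time': 0.0, 'joint_pos': array([ 1.14439125,  0.43523185,  0.02494642,  1.5741359 , -0.01159121,
        1.13398648, -0.07510536]), 'joint_vel': array([-3.44448758e-05,  2.28906861e-03, -1.93984855e-04,  3.59656311e-04,
        1.82923849e-04,  7.00638075e-04, -6.42072178e-04]), 'tau': array([ 7.93891468e-04, -6.70471859e+01,  1.02537777e+00, -3.16208518e+01,
        1.56699016e-02,  1.23167544e-02, -6.23709570e-05]), 'ee_pos': array([ 198.66208417, -592.06561393,  249.20512166]), 'tool_rot': array([ 9.86925915e-01,  1.61172534e-01, -2.00540865e-04, -7.83149869e-04]), 'wrist_force': array([-0.53188274,  0.10093561,  0.99223422]), 'torque': array([-0.00504319,  0.00248628,  0.05697423]), 'grasp_force': 0.0, 'width': 85.3162128679943}
scene [940.87913401 229.10218136 646.81368051] [-0.416852   -0.34098652 -0.84259279] [[357.90447686   0.         256.84972125]
 [  0.         357.90447686 189.34128875]
 [  0.           0.           1.        ]]
side [ 389.91313227 -457.2796905   647.64116073] [ 0.34466505  0.59954392 -0.72232478] [[368.30030832   0.         251.68832363]
 [  0.         368.30030832 196.19185372]
 [  0.           0.           1.        ]]
```

View pics/scene0.png

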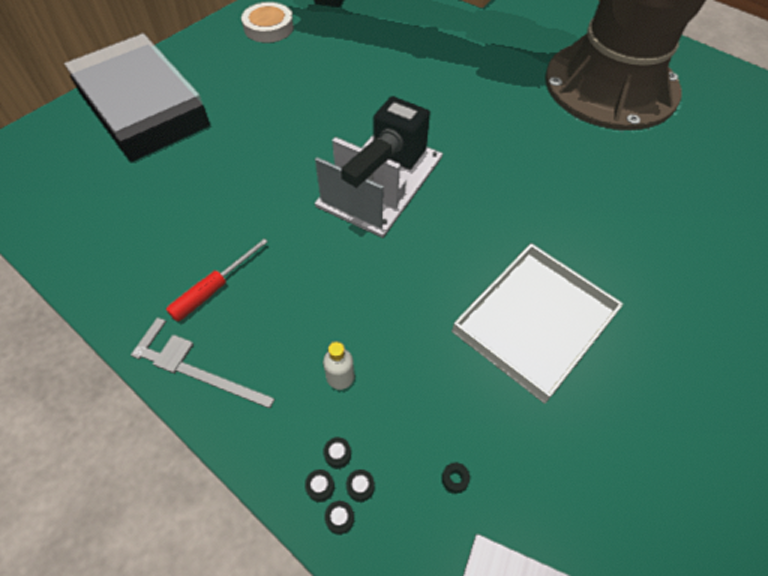

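View pics/side0.png

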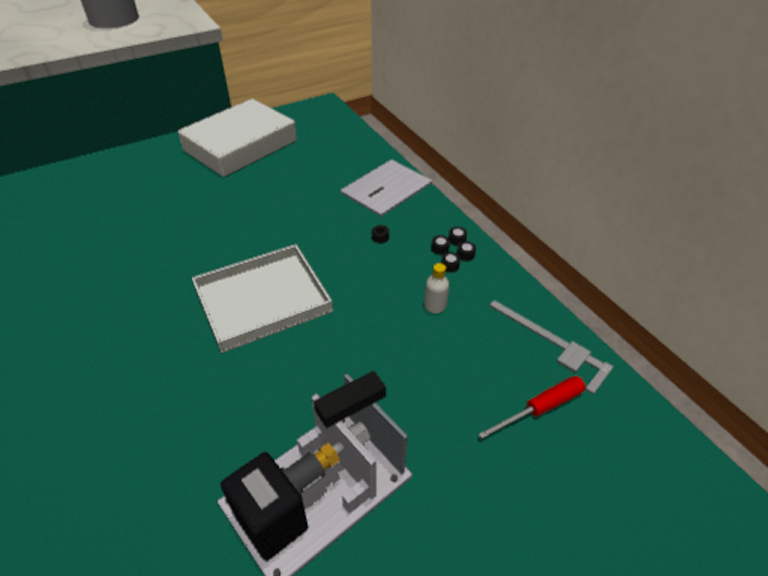

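The scene view shows the jig around (380,165), the block at (370,158) and the tray at (540,320). In the side view the jig is around (320,470), the block at (350,398) and the tray at (262,297). I'll enlarge the jig in both.

Run:
```python
import cv2,numpy as np,pickle
d=pickle.load(open("cams.pkl","rb"))
def crop(n,x,y,w,h,f): 
    im=cv2.convertScaleAbs(d[n]["pixels"][y:y+h,x:x+w],alpha=1.5,beta=15); cv2.imwrite(f"pics/{n}1.png",cv2.resize(im,None,fx=f,fy=f,interpolation=cv2.INTER_CUBIC))
crop("scene",200,60,100,100,6)
crop("side",140,240,140,144,4)
```

```text
(no output)
```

View pics/scene1.png

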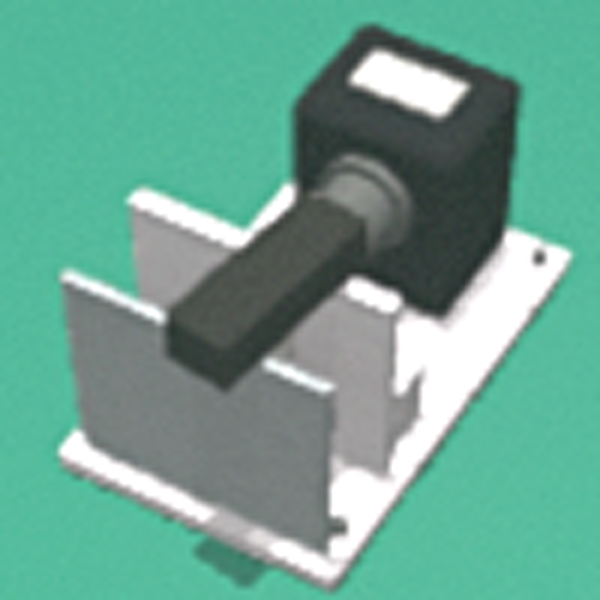

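View pics/side1.png

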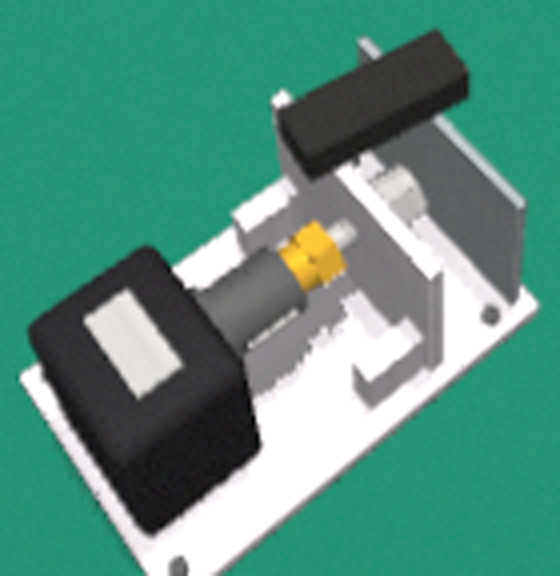

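The crops show the guard's top edge from (66,282) to (332,392) in the scene view. The block's top corners there are (170,322), (228,360), (305,196) and (368,230). The side view shows matching corners. I'll fit the poses from these.

```bash
cat > fit.py <<'E'
import cv2,numpy as np,pickle
from scipy.optimize import least_squares
d=pickle.load(open("cams.pkl","rb"))
def proj(n,P): c=d[n];return cv2.projectPoints(np.array(P,float),np.array(c["rvec"]),np.array(c["tvec"]),c["K"],None)[0][:,0]
def un(p,f,o): return (np.array(p)+.5)/f-.5+np.array(o)
def fit(obs,z,x0):
    def world(q,P):
        P=np.array(P,float);c,s=np.cos(q[2]),np.sin(q[2])
        return np.c_[q[0]+c*P[:,0]-s*P[:,1],q[1]+s*P[:,0]+c*P[:,1],z+P[:,2]]
    r=lambda q:np.concatenate([(proj(n,world(q,P))-px).ravel() for n,P,px in obs])
    s=least_squares(r,x0,loss="soft_l1",x_scale=[10,10,.1]);return s.x,np.round(r(s.x).reshape(-1,2),1)
def O(n,L,f,o): return (n,[a for a,b in L],un([b for a,b in L],f,o))
S=(6,(200,60));D=(4,(140,240))
if __name__=="__main__":
    jig=[O("scene",[((27,-55,100),(66,282)),((27,55,100),(332,392)),((27,55,10),(328,552)),((34,62,10),(333,572)),((34,-62,10),(62,448)),((-166,62,10),(572,250)),((-18,-55,100),(133,207)),((-18,55,100),(399,308))],*S),
     O("side",[((34,-62,10),(538,303)),((-166,62,10),(22,377)),((27,-55,100),(523,207)),((-18,-55,100),(441,270)),((-26,-55,100),(430,275)),((-26,55,100),(275,98))],*D)]
    blk=[O("scene",[((40,-14,22),(170,322)),((40,14,22),(228,360)),((-40,-14,22),(305,196)),((-40,14,22),(368,230)),((40,-14,0),(170,352)),((40,14,0),(223,390))],*S),
     O("side",[((-40,14,22),(280,115)),((40,14,22),(437,30)),((40,-14,22),(467,72)),((-40,-14,22),(318,152)),((-40,-14,0),(313,178)),((40,-14,0),(467,97))],*D)]
    for y in(0.6,-.6,2.2): print("jig",*fit(jig,0,[350,-150,y]),sep="\n") if y==.6 else 0
    print("blk",*fit(blk,100,[350,-150,.6]),sep="\n")
    c=[(532,245),(621,304),(546,392),(456,325)];e=[(194,284),(297,247),(330,298),(222,338)]
    C=[(-90,-75,25),(90,-75,25),(90,75,25),(-90,75,25)]
    best=[]
    for k in range(2):
      for m in range(4):
       for y in (.3,1.9):
        Ck=C[k:]+C[:k];best.append(fit([O("scene",list(zip(Ck[::-1],c)),1.5,(0,0)),O("side",list(zip((Ck[m:]+Ck[:m])[::-1],e)),1.5,(0,0))],0,[550,100,y]))
    best.sort(key=lambda b:abs(b[1]).sum());print("tray",*best[0])
E
python3 fit.py
```

```text
jig
[ 5.36881362e+02 -1.56528329e+02  1.86060403e-01]
[[-0.5 -1.5]
 [-0.1 -0.3]
 [ 0.2  0.5]
 [ 0.5  0.5]
 [-0.3 -0. ]
 [ 0.4 -0.2]
 [-0.2 -1.7]
 [-0.6 -0. ]
 [ 0.5 -0. ]
 [-1.6 -0.4]
 [ 1.  -1.4]
 [ 0.7 -0.9]
 [-0.4  0.8]
 [-1.8  0.1]]
blk
[ 5.39199871e+02 -1.38206242e+02  5.96049441e-02]
[[-1.3 -1.4]
 [-0.2 -1.5]
 [ 0.3 -2.2]
 [ 0.5 -2.1]
 [-0.7  1.2]
 [ 1.   1.1]
 [-0.8 -2.3]
 [ 0.2 -2.1]
 [ 1.6 -1.4]
 [-2.1  0.8]
 [-0.   1.3]
 [ 1.4 -0.4]]
tray [ 5.35437017e+02  1.62071813e+02 -3.28203307e-02] [[-1.6 -1. ]
 [ 0.8  0.1]
 [ 2.   3.9]
 [-2.4 -0.6]
 [-0.7 -5.1]
 [ 0.3 -3. ]
 [ 2.6  0.8]
 [-1.3  2. ]]
```

The manual's scale: shifts go in shares of 300 mm and turns go in shares of pi rad. Converting my numbers, 0.16 m / 0.3 = 0.5333, 0.125 m / 0.3 = 0.4167, -0.14 rad / 3.1416 = -0.0446.

>>> arm_command --xyz '[[0.0667,0.0833,0.0333],[0.15,0.1833,0.1],[0.2333,0.3,0.1667],[0.3167,0.4167,0.1667],[0.4,0.5333,0.1667]]' --dr '[[0,0,-0.0064],[0,0,-0.0159],[0,0,-0.0255],[0,0,-0.035],[0,0,-0.0446]]'

```text
time: 0.6
ee_pos: [319.7, -431.2, 300.4]
tool_rot: [0.996, 0.091, 0.0, 0.0]
wrist_force: [0.3, -0.4, -1.4]
width: 85.2
grasp_force: 0.0
```

>>> arm_command --xyz '[[0.0833,0.1167,0],[0.1667,0.2333,0],[0.25,0.35,0],[0.3333,0.45,0],[0.4167,0.55,0]]' --dr '[[0,0,0],[0,0,0],[0,0,0],[0,0,0],[0,0,0]]'

```text
time: 1.1
ee_pos: [444.4, -265.9, 299.9]
tool_rot: [0.996, 0.092, -0.0, -0.0]
wrist_force: [-0.2, -0.3, 0.2]
width: 85.4
grasp_force: 0.0
```

Converted, 0.11 m / 0.3 = 0.3667, 0.09 m / 0.3 = 0.3.

>>> arm_command --xyz '[[0.0833,0.1,0],[0.1667,0.2,0],[0.25,0.3,0],[0.3,0.3667,0],[0.3,0.3667,0]]' --dr '[[0,0,0],[0,0,0],[0,0,0],[0,0,0],[0,0,0]]'

```text
time: 1.6
ee_pos: [535.7, -153.1, 299.5]
tool_rot: [0.995, 0.095, 0.0, -0.001]
wrist_force: [-0.3, 0.2, -0.1]
width: 85.3
grasp_force: 0.0
```

```bash
cat > w.py <<'E'
from station import robot, imaging
import cv2,numpy as np,pickle,sys
from scipy.spatial.transform import Rotation as R
s=robot.observe();c=imaging.camera("wrist")
T=np.eye(4);T[:3,:3]=R.from_quat(s["tool_rot"]).as_matrix();T[:3,3]=s["ee_pos"]
W=np.linalg.inv(T@np.array(c["T_tool_cam"]))
c["rvec"]=cv2.Rodrigues(W[:3,:3])[0];c["tvec"]=W[:3,3]
d=pickle.load(open("cams.pkl","rb"));d[sys.argv[1]]=c;pickle.dump(d,open("cams.pkl","wb"))
print(s["time"],s["ee_pos"],s["tool_rot"],s["width"],s["wrist_force"],s["grasp_force"],np.array(c["T_tool_cam"]).round(3))
cv2.imwrite(f"pics/{sys.argv[1]}.png",cv2.resize(cv2.convertScaleAbs(c["pixels"],alpha=1.4,beta=10),(768,576),interpolation=cv2.INTER_CUBIC))
E
python3 w.py w0
```

```text
1.6 [ 535.65825738 -153.13058335  299.47111449] [ 9.95492675e-01  9.48318154e-02  1.05989374e-04 -1.11795846e-03] 85.34602699822376 [-0.26280103  0.19626672 -0.11105387] 0.0 [[  -0.      -0.96    -0.28    71.968]
 [   1.      -0.      -0.      -0.424]
 [  -0.      -0.28     0.96  -123.56 ]
 [   0.       0.       0.       1.   ]]
```

View pics/w0.png

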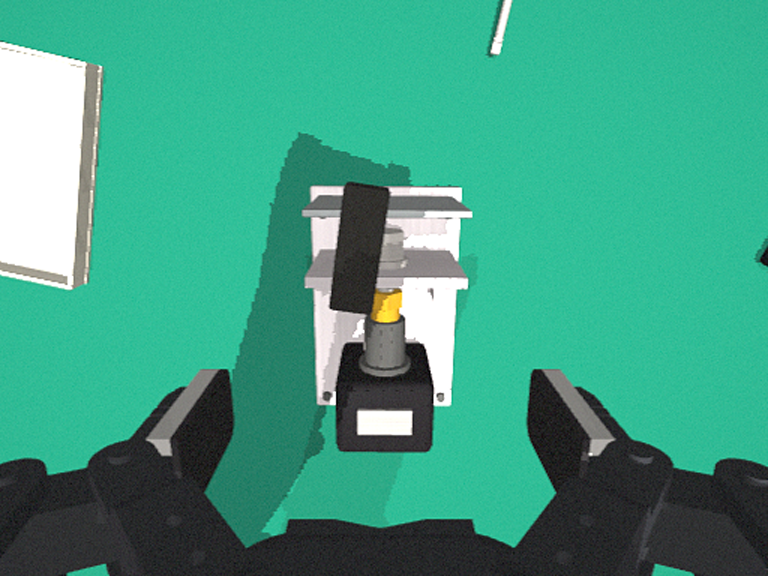

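The wrist view shows the block from about (365,183) to (350,313), the guard's top edge at y≈210 and the bracket's at y≈283. I'll crop it for accurate readings.

Run:
```python
import cv2,pickle
im=pickle.load(open("cams.pkl","rb"))["w0"]["pixels"][118:238,195:320]
cv2.imwrite("pics/w0c.png",cv2.resize(cv2.convertScaleAbs(im,alpha=1.3,beta=25),None,fx=5,fy=5,interpolation=cv2.INTER_CUBIC))
```

```text
(no output)
```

View pics/w0c.png

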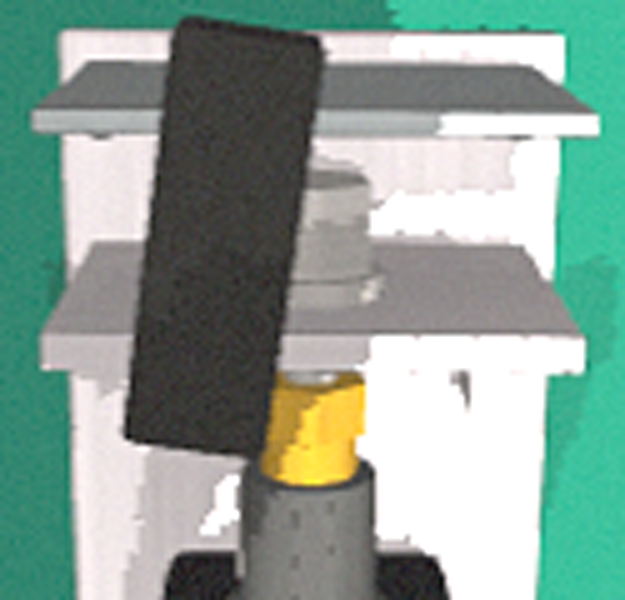

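Run:
```python
from fit import *
W=(5,(195,118))
j=O("w0",[((27,55,100),(35,111)),((27,-55,100),(600,116)),((22,55,100),(35,131)),((22,-55,100),(598,134)),((-18,55,100),(43,335)),((-18,-55,100),(585,340)),((-26,55,100),(43,369)),((-26,-55,100),(584,371)),((34,62,10),(60,32)),((34,-62,10),(564,35))],*W)
b=O("w0",[((40,14,22),(179,17)),((40,-14,22),(325,38)),((-40,-14,22),(262,459)),((-40,14,22),(125,440))],*W)
for o,z in((j,0),(b,100)):
    q,r=fit([o],z,[540,-155,.15]);print(q.round(3),r.tolist())
```

```text
[ 5.38277e+02 -1.56317e+02  1.83000e-01] [[-0.6, -0.5], [0.3, -0.7], [-0.4, 0.7], [0.4, 0.9], [-0.6, -0.3], [0.6, -0.5], [-0.3, 0.5], [0.4, 0.9], [-0.3, -0.3], [0.6, -0.1]]
[ 5.39896e+02 -1.38236e+02  4.50000e-02] [[-1.1, -0.2], [0.9, 0.3], [0.9, 0.1], [-0.8, -0.1]]
```

Converted, -0.13 m / 0.3 = -0.4333, -0.12 m / 0.3 = -0.4, -0.135 rad / 3.1416 = -0.043.

>>> arm_command --xyz '[[0.0067,0.0233,-0.1333],[0.0133,0.05,-0.2667],[0.0133,0.05,-0.4],[0.0133,0.05,-0.4333],[0.0133,0.05,-0.4333]]' --dr '[[0,0,-0.0191],[0,0,-0.043],[0,0,-0.043],[0,0,-0.043],[0,0,-0.043]]' --fingers 0.06

```text
time: 2.15
ee_pos: [536.5, -143.6, 169.0]
tool_rot: [1.0, 0.024, -0.002, -0.0]
wrist_force: [0.6, 0.1, -0.7]
width: 60.0
grasp_force: 0.0
```

>>> arm_command --xyz '[[0,0,0],[0,0,0],[0,0,0]]' --dr '[[0,0,0],[0,0,0],[0,0,0]]'

```text
time: 2.45
ee_pos: [538.7, -143.0, 171.7]
tool_rot: [1.0, 0.024, 0.001, 0.0]
wrist_force: [0.0, -0.3, -0.3]
width: 59.7
grasp_force: 0.0
```

Converted, -0.054 m / 0.3 = -0.18, 0.001 m / 0.3 = 0.0033.

>>> arm_command --xyz '[[0.0033,0.01,-0.0667],[0.0067,0.015,-0.1333],[0.0067,0.015,-0.18],[0.0067,0.015,-0.18],[0.0067,0.015,-0.18]]' --dr '[[0,0,0],[0,0,0],[0,0,0],[0,0,0],[0,0,0]]'

```text
time: 2.95
ee_pos: [540.3, -138.2, 116.8]
tool_rot: [1.0, 0.024, 0.0, 0.0]
wrist_force: [0.0, 0.2, 0.7]
width: 59.8
grasp_force: 0.0
```

>>> arm_command --xyz '[[0,0,0],[0,0,0],[0,0,0],[0,0,0],[0,0,0]]' --dr '[[0,0,0],[0,0,0],[0,0,0],[0,0,0],[0,0,0]]' --fingers 0.01

```text
time: 3.45
ee_pos: [540.5, -138.2, 117.2]
tool_rot: [1.0, 0.024, 0.001, 0.0]
wrist_force: [-1.1, 0.0, 4.9]
width: 26.7
grasp_force: 59.0
```

Converted, 0.085 m / 0.3 = 0.2833, 0.05 m / 0.3 = 0.1667.

>>> arm_command --xyz '[[0,0,0.05],[0,0,0.15],[0,0.0667,0.2333],[0,0.1667,0.25],[0,0.2833,0.25]]' --dr '[[0,0,0],[0,0,0],[0,0,0],[0,0,0],[0,0,0]]'

```text
time: 3.95
ee_pos: [540.8, -53.3, 193.1]
tool_rot: [1.0, 0.023, 0.002, 0.0]
wrist_force: [0.5, 0.0, -0.5]
width: 26.5
grasp_force: 59.2
```

Converted, 0.17 m / 0.3 = 0.5667, 0.14 m / 0.3 = 0.4667.

>>> arm_command --xyz '[[0,0.1167,0],[0,0.2333,0],[0,0.35,0],[0,0.4667,0],[0,0.5667,0]]' --dr '[[0,0,0],[0,0,0],[0,0,0],[0,0,0],[0,0,0]]'

```text
time: 4.45
ee_pos: [539.7, 119.0, 191.6]
tool_rot: [1.0, 0.025, 0.0, -0.0]
wrist_force: [0.9, 0.1, -0.3]
width: 26.5
grasp_force: 59.2
```

Converted, 0.045 m / 0.3 = 0.15, 0.025 m / 0.3 = 0.0833.

>>> arm_command --xyz '[[0,0.0833,0],[0,0.1333,0],[0,0.15,0],[0,0.15,0],[0,0.15,0]]' --dr '[[0,0,0],[0,0,0],[0,0,0],[0,0,0],[0,0,0]]'

```text
time: 4.95
ee_pos: [540.1, 160.3, 191.0]
tool_rot: [1.0, 0.023, -0.0, 0.0]
wrist_force: [-0.3, -0.1, -0.4]
width: 26.9
grasp_force: 59.2
```

```bash
python3 w.py w1
```

```text
4.95 [540.08991016 160.27784561 190.99949857] [ 9.99724646e-01  2.34602509e-02 -1.19645470e-05  4.97897405e-04] 26.897659177930105 [-0.32596864 -0.05526621 -0.41099389] 59.19195771217346 [[  -0.      -0.96    -0.28    71.9  ]
 [   1.      -0.      -0.      -0.52 ]
 [   0.      -0.28     0.96  -123.562]
 [   0.       0.       0.       1.   ]]
```

View pics/w1.png

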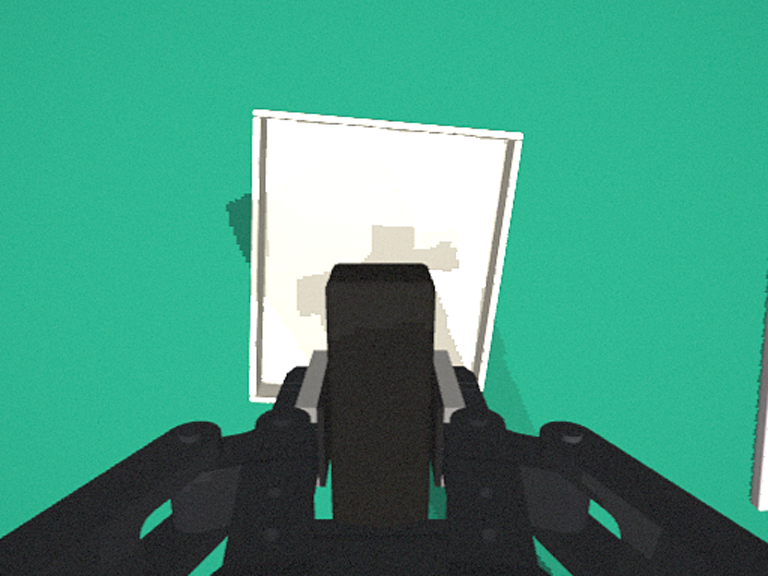

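The block is held. The tray rim's corners are near (254,112), (522,133) and (250,401). I'll compute the tray centre from these.

Run:
```python
from fit import *
c=d["w1"];R=cv2.Rodrigues(c["rvec"])[0];C=-R.T@c["tvec"]
p=un([(254,112),(522,133),(250,401)],1.5,(0,0))
for u in p:
    v=R.T@np.linalg.solve(c["K"],[*u,1]);P=C+v*(25-C[2])/v[2];print(P.round())
```

```text
[623. 233.  25.]
[619.  86.  25.]
[446. 240.  25.]
```

Converted, -0.158 m / 0.3 = -0.5267, -0.145 m / 0.3 = -0.4833.

>>> arm_command --xyz '[[-0.01,0.0033,-0.1167],[-0.0233,0.0033,-0.25],[-0.0233,0.0033,-0.3833],[-0.0233,0.0033,-0.4833],[-0.0233,0.0033,-0.5267]]' --dr '[[0,0,0],[0,0,0],[0,0,0],[0,0,0],[0,0,0]]'

```text
time: 5.5
ee_pos: [531.5, 160.9, 30.4]
tool_rot: [1.0, 0.024, -0.002, 0.001]
wrist_force: [-0.3, -0.3, 0.3]
width: 26.9
grasp_force: 59.2
```

Converted, -0.008 m / 0.3 = -0.0267, -0.004 m / 0.3 = -0.0133.

>>> arm_command --xyz '[[0,0,-0.0133],[0,0,-0.0267],[0,0,-0.0267],[0,0,-0.0267]]' --dr '[[0,0,0],[0,0,0],[0,0,0],[0,0,0]]'

```text
time: 5.9
ee_pos: [533.7, 163.2, 26.2]
tool_rot: [1.0, 0.024, 0.001, -0.0]
wrist_force: [-0.1, 0.1, -0.5]
width: 27.2
grasp_force: 59.2
```

>>> arm_command --xyz '[[0,0,0],[0,0,0],[0,0,0],[0,0,0]]' --dr '[[0,0,0],[0,0,0],[0,0,0],[0,0,0]]' --fingers 0.055

```text
time: 6.3
ee_pos: [532.9, 163.0, 25.2]
tool_rot: [1.0, 0.024, 0.0, -0.0]
wrist_force: [0.2, -0.2, -0.1]
width: 55.1
grasp_force: 0.0
```

Converted, 0.2 m / 0.3 = 0.6667, 0.16 m / 0.3 = 0.5333.

>>> arm_command --xyz '[[0,0,0.1],[0,0,0.2333],[0,0,0.3833],[0,0,0.5333],[0,-0.0333,0.6667]]' --dr '[[0,0,0],[0,0,0],[0,0,0],[0,0,0],[0,0,0]]'

```text
time: 6.8
ee_pos: [532.6, 154.4, 227.5]
tool_rot: [1.0, 0.025, 0.001, -0.001]
wrist_force: [0.3, 0.5, 0.1]
width: 54.8
grasp_force: 0.0
```

Converted, -0.17 m / 0.3 = -0.5667, -0.135 m / 0.3 = -0.45, 0.135 rad / 3.1416 = 0.043.

>>> arm_command --xyz '[[0,-0.1,0],[0,-0.2167,0],[0.0067,-0.3333,0],[0.0133,-0.45,0],[0.0233,-0.5667,0]]' --dr '[[0,0,0.0064],[0,0,0.0159],[0,0,0.0255],[0,0,0.035],[0,0,0.043]]' --fingers 0.07

```text
time: 7.3
ee_pos: [539.5, -18.4, 225.2]
tool_rot: [0.996, 0.092, 0.0, 0.0]
wrist_force: [1.2, -0.4, -0.1]
width: 69.9
grasp_force: 0.0
```

Converted, -0.139 m / 0.3 = -0.4633, -0.13 m / 0.3 = -0.4333.

>>> arm_command --xyz '[[0,-0.1167,0],[0,-0.2333,0],[0,-0.35,0],[0,-0.4333,0],[0,-0.4633,0]]' --dr '[[0,0,0],[0,0,0],[0,0,0],[0,0,0],[0,0,0]]'

```text
time: 7.8
ee_pos: [539.2, -159.4, 224.9]
tool_rot: [0.996, 0.09, -0.0, 0.001]
wrist_force: [0.1, 0.4, 0.1]
width: 69.9
grasp_force: 0.0
```

>>> arm_command --xyz '[[0,0,0],[0,0,0],[0,0,0],[0,0,0]]' --dr '[[0,0,0],[0,0,0],[0,0,0],[0,0,0]]'

```text
time: 8.2
ee_pos: [540.0, -154.5, 225.1]
tool_rot: [0.996, 0.093, 0.0, -0.0]
wrist_force: [-0.2, -0.4, 1.7]
width: 69.5
grasp_force: 0.0
```

```bash
python3 w.py w2
python3 - <<'E'
import cv2,pickle
im=pickle.load(open("cams.pkl","rb"))["w2"]["pixels"][100:250,170:350]
cv2.imwrite("pics/w2c.png",cv2.resize(cv2.convertScaleAbs(im,alpha=1.1,beta=20),None,fx=4,fy=4,interpolation=cv2.INTER_CUBIC))
E
```

```text
8.2 [ 540.03910867 -154.46529231  225.09507198] [ 9.95678787e-01  9.28639349e-02  6.30921810e-05 -1.98331730e-04] 69.50694705232615 [-0.24865888 -0.40972589  1.74801308] 0.0 [[  -0.      -0.96    -0.28    71.966]
 [   1.      -0.      -0.      -0.427]
 [  -0.      -0.28     0.96  -123.561]
 [   0.       0.       0.       1.   ]]
```

View pics/w2c.png

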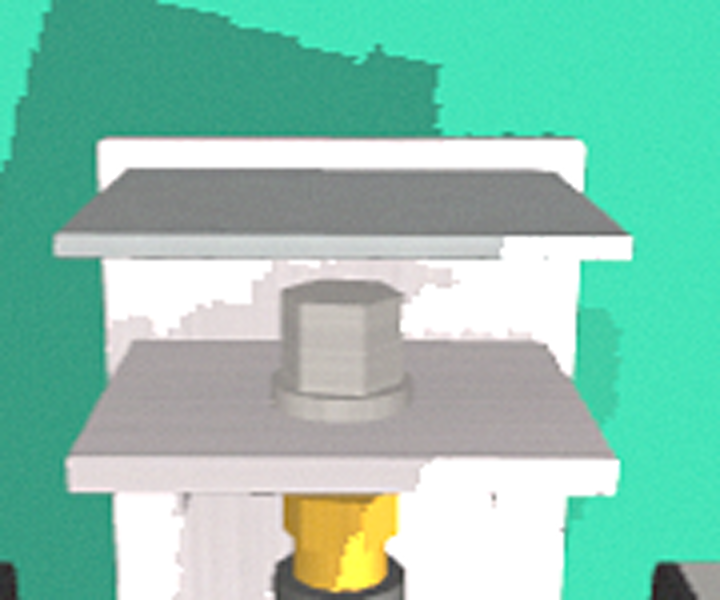

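The view of the gap is clear. The guard's top strip runs from (55,235) to (632,235) and the bracket's from (68,458) to (619,458). The head is centred at about (341,340).

Run:
```python
from fit import *
j=O("w2",[((27,55,100),(54,235)),((27,-55,100),(632,235)),((22,55,100),(55,258)),((22,-55,100),(632,258)),((-18,55,100),(68,458)),((-18,-55,100),(619,459)),((-26,55,100),(68,492)),((-26,-55,100),(618,494)),((34,62,10),(98,139)),((34,-62,10),(584,140))],4,(170,100))
q,r=fit([j],0,[540,-155,.15]);print(q.round(3),r.tolist());print(q[:2]+2*np.array([np.cos(q[2]),np.sin(q[2])]))
```

```text
[ 5.38401e+02 -1.56130e+02  1.85000e-01] [[-0.4, -0.5], [0.8, -0.4], [-0.3, 0.3], [0.3, 0.4], [-0.6, -0.2], [0.4, -0.3], [-0.1, 0.7], [0.0, 0.4], [-0.7, 0.1], [0.8, -0.1]]
[ 540.36664653 -155.76271243]
```

Converted, -0.09 m / 0.3 = -0.3, -0.08 m / 0.3 = -0.2667.

>>> arm_command --xyz '[[0,0,-0.1],[0,0,-0.2],[0,0,-0.2667],[0,0,-0.3],[0,0,-0.3]]' --dr '[[0,0,0],[0,0,0],[0,0,0],[0,0,0],[0,0,0]]'

```text
time: 8.75
ee_pos: [539.2, -155.5, 134.0]
tool_rot: [0.996, 0.092, -0.001, -0.0]
wrist_force: [0.2, -0.3, 0.7]
width: 70.0
grasp_force: 0.0
```

Converted, -0.073 m / 0.3 = -0.2433, -0.06 m / 0.3 = -0.2.

>>> arm_command --xyz '[[0,0,-0.05],[0,0,-0.1],[0,0,-0.15],[0,0,-0.2],[0,0,-0.2433]]' --dr '[[0,0,0],[0,0,0],[0,0,0],[0,0,0],[0,0,0]]'

```text
time: 9.25
ee_pos: [540.8, -156.1, 62.6]
tool_rot: [0.996, 0.092, 0.001, 0.0]
wrist_force: [-0.1, 0.7, -0.2]
width: 69.8
grasp_force: 0.0
```

>>> arm_command --xyz '[[0,0,0],[0,0,0],[0,0,0]]' --dr '[[0,0,0],[0,0,0],[0,0,0]]'

```text
time: 9.55
ee_pos: [540.5, -156.1, 62.9]
tool_rot: [0.996, 0.092, 0.001, 0.0]
wrist_force: [-0.3, -0.2, -0.7]
width: 69.8
grasp_force: 0.0
```

No contact on the way down. I'll close on the head.

>>> arm_command --xyz '[[0,0,0],[0,0,0],[0,0,0],[0,0,0],[0,0,0]]' --dr '[[0,0,0],[0,0,0],[0,0,0],[0,0,0],[0,0,0]]' --fingers 0.01

```text
time: 10.05
ee_pos: [540.0, -156.2, 62.5]
tool_rot: [0.996, 0.092, 0.0, 0.0]
wrist_force: [-0.9, -0.8, 6.0]
width: 23.6
grasp_force: 58.6
```

>>> arm_command --xyz '[[0,0,0],[0,0,0],[0,0,0],[0,0,0],[0,0,0]]' --dr '[[0,0,0],[0,0,0],[0,0,0],[0,0,0],[0,0,0]]'

```text
time: 10.55
ee_pos: [540.0, -156.2, 62.5]
tool_rot: [0.996, 0.092, 0.0, 0.0]
wrist_force: [-2.2, -1.1, 6.5]
width: 23.8
grasp_force: 58.6
```

The fingers are on the flats at 23.7 mm with a 58 N grip. I'll hold while watching through the side camera.

```bash
cat > watch.py <<'E'
from station import robot, imaging
import cv2,numpy as np,sys
N=int(sys.argv[1])
for i in range(N):
    c=imaging.camera("side")
    if i%20==0 or i==N-1:
        im=c["pixels"];h=cv2.cvtColor(im,cv2.COLOR_BGR2HSV)[280:330,195:240]
        m=(h[...,0]>12)&(h[...,0]<32)&(h[...,1]>120)&(h[...,2]>60)
        y,x=np.nonzero(m);s=robot.observe();print(s["time"],len(x),x.mean()+195 if len(x) else 0,y.mean()+280 if len(x) else 0,s["width"],s["grasp_force"],s["torque"])
cv2.imwrite(f"pics/side_{N}.png",cv2.resize(im[230:360,130:290] if 'im' in dir() else c["pixels"],None,fx=4,fy=4,interpolation=cv2.INTER_CUBIC))
E
python3 watch.py 141
```

```text
10.6 186 218.0215053763441 303.5698924731183 23.491159148076928 58.55260083451867 [-0.05953792  0.26920566  0.00682331]
11.6 194 218.25257731958763 303.3144329896907 23.237335155190745 58.55289313942194 [-0.02666838  0.26828284 -0.0134521 ]
12.6 203 218.64532019704433 303.0689655172414 23.079238925328873 58.55253042653203 [-0.05369551  0.31989021  0.06785123]
13.6 208 218.9278846153846 302.72115384615387 23.380727241437764 58.553083688020706 [-0.02329252  0.28304924 -0.0065582 ]
14.6 209 219.5263157894737 302.38277511961724 23.300923529546473 58.55301059782505 [-0.04032049  0.21955766 -0.01463995]
15.6 206 220.28155339805826 301.94174757281553 23.578705196725668 58.55333877727389 [-0.02448106  0.28339282  0.07912166]
16.6 204 220.80882352941177 301.4950980392157 22.827935067692916 58.55287263169885 [-0.04131013  0.3142601   0.02831581]
17.6 204 221.421568627451 301.1421568627451 23.459339479606612 58.553156945854425 [-0.03593096  0.3120625   0.04564812]
```

The nut is moving toward the bracket, so I'll keep holding.

>>> arm_command --xyz '[[0,0,0],[0,0,0],[0,0,0],[0,0,0],[0,0,0]]' --dr '[[0,0,0],[0,0,0],[0,0,0],[0,0,0],[0,0,0]]'

```text
time: 18.1
ee_pos: [540.0, -156.2, 62.5]
tool_rot: [0.996, 0.092, 0.0, 0.0]
wrist_force: [-1.6, -0.3, 5.8]
width: 23.4
grasp_force: 58.6
```

>>> arm_command --xyz '[[0,0,0],[0,0,0],[0,0,0],[0,0,0],[0,0,0]]' --dr '[[0,0,0],[0,0,0],[0,0,0],[0,0,0],[0,0,0]]'

```text
time: 18.6
ee_pos: [540.0, -156.2, 62.5]
tool_rot: [0.996, 0.092, 0.0, 0.0]
wrist_force: [-0.9, -0.5, 6.5]
width: 23.1
grasp_force: 58.6
```

>>> arm_command --xyz '[[0,0,0],[0,0,0],[0,0,0],[0,0,0],[0,0,0]]' --dr '[[0,0,0],[0,0,0],[0,0,0],[0,0,0],[0,0,0]]'

```text
time: 19.1
ee_pos: [540.0, -156.3, 62.5]
tool_rot: [0.996, 0.092, 0.0, 0.0]
wrist_force: [-0.5, -0.6, 4.8]
width: 23.2
grasp_force: 58.6
```

>>> arm_command --xyz '[[0,0,0],[0,0,0],[0,0,0],[0,0,0],[0,0,0]]' --dr '[[0,0,0],[0,0,0],[0,0,0],[0,0,0],[0,0,0]]'

```text
time: 19.6
ee_pos: [540.0, -156.2, 62.5]
tool_rot: [0.996, 0.092, 0.0, 0.0]
wrist_force: [-1.9, 0.6, 5.6]
width: 23.4
grasp_force: 59.0
```

>>> arm_command --xyz '[[0,0,0],[0,0,0],[0,0,0],[0,0,0],[0,0,0]]' --dr '[[0,0,0],[0,0,0],[0,0,0],[0,0,0],[0,0,0]]'

```text
time: 20.1
ee_pos: [540.0, -156.2, 62.5]
tool_rot: [0.996, 0.092, 0.0, 0.0]
wrist_force: [-0.9, -0.1, 5.3]
width: 23.3
grasp_force: 59.0
```

```bash
python3 watch.py 21
python3 - <<'E'
from station import imaging
import cv2,numpy as np
a=imaging.camera("scene")["pixels"]
b=cv2.imread("pics/side_21.png")
p=cv2.resize(a,(768,576))[:520]
b=cv2.resize(b,(320,260));
cv2.imwrite("pics/final.png",np.hstack([cv2.resize(p[:,100:650],(440,416)),np.vstack([b,np.zeros((156,320,3),np.uint8)])]))
E
```

```text
20.15 204 222.31372549019608 300.30392156862746 23.380678704969352 58.98145392537117 [0.07781943 0.28547489 0.00057491]
21.15 204 222.31372549019608 300.30392156862746 23.55410781605978 58.981823679059744 [-0.02409316  0.29576269  0.01573041]
```

View pics/final.png

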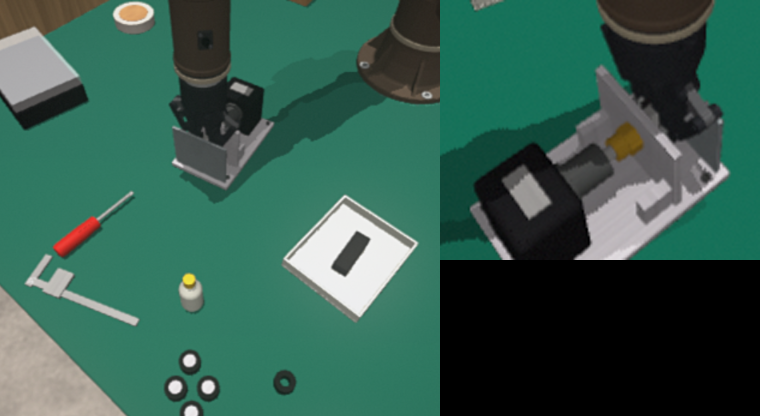

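The block lies in the tray at (350,253). The nut at (625,142) is against the bracket and its pixels haven't changed for 1 s. The bystanders haven't moved, so I'm handing in.

```bash
python3 -c "
from station import robot
print(robot.close_job())"
```

```text
the job is handed in; nothing more can be done
None
```

The sanding block is in the tray, the nut has run home against the bracket, the gripper still holds the motionless bolt head, and the job was handed in at about 21 s.

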